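# Tip two baking dishes over to drain

### The job

The blue and the green baking dish have been left standing on their long sides. In either order, push each one over with the fingertips so that it drops mouth down, flat on the mat to drain, about where it stands. Only push: do not pick up any dish or shove it across the mat, and leave the mug, bowl and beaker as they are.

Things in the scene. Friction and masses are not known exactly. Their poses are not given: they have to be found in the camera images.
- blue_dish: Blue enamel baking dish, 170 x 115 mm, 45 mm deep, walls 4 mm. It starts standing on a long side (115 mm tall, 45 mm thick), facing any way. Origin: centre of the side it stands on. z: up at the start; y: along its length; +x: out of its open mouth (10 mm white rim, white inner floor); -x: out of its closed bottom (blue, pale foot ring); mouth and bottom 22.5 mm from the origin.
- blue_dish_mid (a point): Centre of the blue dish's bounding box, 57.5 mm from its origin along z; same axes. Dish about 0.3 to 0.6 kg, weight 8 mm nearer the bottom than the mid-thickness: standing, it falls mouth first once leaned about 30 degrees. A low push slides it on the mat; a push just below its top edge tips it.
- green_dish: Green enamel baking dish, 140 x 105 mm, 45 mm deep, walls 4 mm. It starts standing on a long side (105 mm tall, 45 mm thick), facing any way. Origin: centre of the side it stands on. z: up at the start; y: along its length; +x: out of its open mouth (10 mm white rim, white inner floor); -x: out of its closed bottom (green, pale foot ring); mouth and bottom 22.5 mm from the origin.
- green_dish_mid (a point): Centre of the green dish's bounding box, 52.5 mm from its origin along z; same axes. Dish about 0.3 to 0.6 kg, weight 8 mm nearer the bottom than the mid-thickness: standing, it falls mouth first once leaned about 30 degrees. A low push slides it on the mat; a push just below its top edge tips it.
- mug: Tan mug standing mouth down, 76 mm across, 75 mm tall, handle to its +y reaching 63 mm from its axis; origin: centre of its underside. A bystander.
- bowl: Pale grey bowl standing mouth down, 90 mm across, 52 mm tall; origin: centre of its underside. A bystander.
- beaker: Dark grey beaker standing mouth down, 68 mm across, 90 mm tall; origin: centre of its underside. A bystander.
- mat: Flat linen-coloured drying mat, rigid,, fixed, 560 x 960 mm and 4 mm thick (top at 4 mm above the counter); everything named stands on it; origin: centre of its underside.
Things that resemble listed ones, but are neither listed nor needed, are in the scene too. Of the things that look like the green_dish, take the one that is farthest to the robot's right at the start. There is more than one size of the blue_dish; the one meant has the size given above.

How it is judged:
By the outcome, as a careful person would: the job done as asked, in the order asked, and still so for the second after the job is handed in, with the robot touching nothing.
It also fails if it takes over 48 s, if anything falls off the work surface, if the arm or the gripper's body presses on something with over 40 N, if the wrist force passes 120 N, or if a joint passes its speed limit or range.

### The arm

A 6-joint arm with a two-finger parallel gripper is mounted at the origin on the work surface. World frame = base frame: x ahead of the robot, y to its left, z up, the work surface at z = 0. Lengths are in m, angles in degrees, forces in N, time in s.
With the tool pointing down it reaches from about 0.3 to 0.75 m from the base axis. Payload 8.5 kg.
Tool frame: the origin (TCP) lies on the centre line of the jaws, within the pads' length; the fingertips stand 17 mm ahead of it and the grasp point (between the pads) lies 2 mm behind it; z points along the fingers, y is the line along which they close (so a half turn about z gives the same grasp; the last joint's range is limited). The gripper opens to 85 mm and grips with 20 to 120 N. Pads are 22 mm wide; open, the fingers measure 114 mm over their backs; the gripper's body (76 mm by 85 mm) begins 54 mm behind the grasp point. The pads swing forward as they close: fully open they stand 13 mm farther back than shut.
Start: joints at [55.273, 21.807, 74.336, -0, 83.858, -12.336], TCP at [0.21, 0.509, 0.213] pointing down, gripper open.
Joint ranges: [-178.18, 178.18], [-50.72, 133.34], [12.68, 142.11], [-81.47, 261.47], [9.98, 163.14], [-165.26, 165.26]. Speed limits (degrees/s): [136.94, 136.94, 180, 180, 180, 180].

### API

Orientations are given as a 3x3 rotation matrix whose columns are the frame's x, y, z axes.
In Python, from rig import env gives the robot as it stands.
- The arm moves only by the shell command python3 -m handwheel 'ROWS' [OPENING] [FORCE]. ROWS is JSON, a list that holds one entry, the list of rows, each a list of 4 numbers: the shift along the tool's x, y, z in m, then the turn about the tool's z in rad. In form: [[[x, y, z, roll], ...]]. A call has 1 to 5 rows; each row shifts and turns the commanded pose from where the row before left it, along the tool's axes as they then stand; what a row does not reach is not made up. A row lasts 1/12 s, in which the tool goes at most 41.7 mm and 7.16 degrees, less where a joint would pass 70% of its speed; a pose out of reach is approached as far as the arm can. A call is refused whole if a number of a shift passes 0.0417 or a number of a turn 0.125, either way. A call with a gripper value outside its range is refused whole. OPENING is the opening in per cent of the stroke, from 0 (shut) to 100 (fully open), set as the call begins (- or left out, the last holds). The fingers move at their own pace and stop on an object; FORCE is the grip in N (left out, the last holds). Time passes only in rows, so rows that do not move let the fingers close. It gives the time, the measured TCP pose, the force and the opening at its end, in the units of the state.
- env.observe(): the state, without advancing time (a new reading comes with each control period).
- env.get_image(name): name is "scene" or "top"; returns (picture, depth): 420x560x3 uint8, red, green, blue; 420x560 float32, m along the optical axis (not along the pixel's ray), 0 where there is no reading.
- env.camera_params(name): a dict with "K" (3x3 intrinsics, pixels), "rvec" (rotation vector, rad) and "tvec" (3), from world to camera coordinates, as OpenCV has them. Camera axes: x right, y down, z forward; pixel columns grow to the right and rows downward; lengths in m; the calibration is good to about 2 mm. A picture is of the moment at which its call begins. camera_params takes no time and is no camera call.
- env.close_job(): hands the job in, once; it reports no verdict.
The state is a dict: "time_s": time; "q": joint angles; "qvel": joint speeds; "joint_efforts": joint torques, N m; "position": TCP position; "tool_rot": TCP orientation; "ft_force": force on the tool from outside, world axes, zero at the start; "wrist_torque": the same for the moment, N m; "grip_width": finger opening in m.
Only numpy, scipy, OpenCV 4.12 (cv2) and the standard library are available. Lean on these libraries where they do the work, as an engineer would, in place of code of your own. Each camera call takes 0.05 s, during which the arm holds its last target. There are 200 camera calls.

## Working session

There is one attempt and no reset: what is moved stays moved. The work goes in short steps, Python scripts to look and compute and a shell command to move; the robot and the scene stay as the last step left them, time stands still between calls to the robot, and variables do not carry over. Pictures are saved under pics/ and viewed, on a budget of 10 in all, crops included, one or two more only if the job needs it, and the job is handed in when it is done.

```bash
ls; mkdir -p pics; cat > h.py <<'E'
import numpy as np, cv2
from rig import env
def grab(n):
    im,d=env.get_image(n); p=env.camera_params(n)
    K=np.array(p["K"]);R=cv2.Rodrigues(np.array(p["rvec"],float))[0];t=np.array(p["tvec"],float).ravel()
    return im,d,K,R,t
def cloud(d,K,R,t):
    v,u=np.mgrid[:d.shape[0],:d.shape[1]]
    c=np.stack([(u-K[0,2])/K[0,0]*d,(v-K[1,2])/K[1,1]*d,d],-1)
    return (c-t)@R
def save(f,im): cv2.imwrite("pics/"+f,cv2.cvtColor(im,cv2.COLOR_RGB2BGR))
E
python3 - <<'E'
from h import *
for n in("scene","top"):
    im,d,K,R,t=grab(n); save(n+"0.png",im); np.savez(n+"0.npz",im=im,d=d,K=K,R=R,t=t)
    print(n,-R.T@t,R[2],(d>0).mean())
s=env.observe();print(s["time_s"],s["position"],s["tool_rot"],s["grip_width"])
E
```

```text
pics
scene [1.69883074 0.13672379 1.31478035] [-0.67489811 -0.07994016 -0.73356807] 0.9625297619047619
top [0.37388687 0.00652079 1.34137248] [ 0.13721717  0.01732039 -0.99038955] 0.9960034013605442
0.1 [0.20934145 0.50830593 0.2124984 ] [[-9.24601379e-01  3.80935393e-01 -7.18456565e-04]
 [ 3.80935968e-01  9.24600872e-01 -1.00802284e-03]
 [ 2.80293991e-04 -1.20570525e-03 -9.99999234e-01]] 0.08560071861367272
```

View pics/scene0.png

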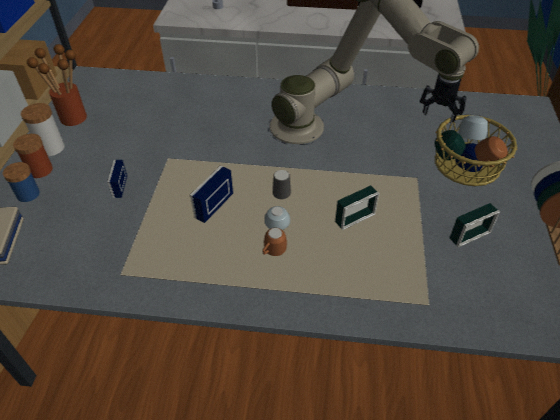

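View pics/top0.png

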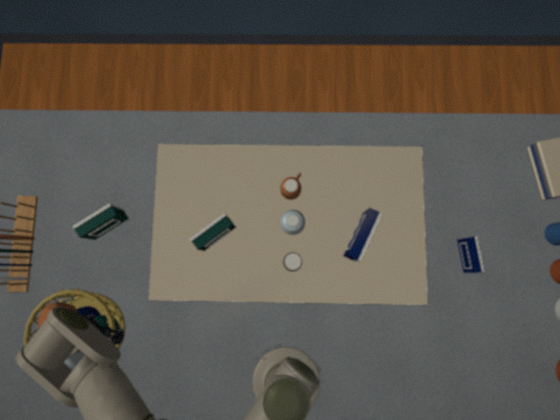

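The top view shows two green dishes, at (213,232) on the mat and (100,222) off it. Image left is the robot's left, so the mat one is farther to the robot's right. There are two blue dishes: a large one at (362,235) on the mat and a small one at (470,254). I'll measure all four and confirm with one crop.

```bash
python3 - <<'E'
from h import *
P={}
for n in("scene","top"):
    z=np.load(n+"0.npz"); P[n]=(z["im"],cloud(z["d"],z["K"],z["R"],z["t"]))
boxes={"scene":{"blue":(213,194),"blueS":(118,178),"green":(357,208),"greenL":(474,225)},"top":{"blue":(362,235),"blueS":(470,254),"green":(213,232),"greenL":(100,222)}}
for n in P:
    im,pc=P[n]
    for k,(u,v) in boxes[n].items():
        m=np.zeros(im.shape[:2],bool);m[v-38:v+38,u-38:u+38]=1
        h=pc[...,2]; m&=(h>.012)&(h<.14)
        nl,lab,st,_=cv2.connectedComponentsWithStats(m.astype(np.uint8))
        j=1+np.argmax(st[1:,4]); p=pc[lab==j]; zt=np.percentile(p[:,2],98)
        q=p[p[:,2]>zt-.012][:,:2].astype(np.float32)
        r=cv2.minAreaRect(q); print(n,k,len(p),"ztop %.3f"%zt,"rect",np.round(r[0],3),np.round(r[1],3),round(r[2],1),np.round(cv2.boxPoints(r),3).tolist())
for nm,b in (("mug",(291,187)),("bowl",(292,221)),("beaker",(292,261))):
    print(nm,np.round(P["top"][1][b[1],b[0]],3))
a=P["scene"][0]; 
c=lambda n,u,v,s=34:cv2.resize(P[n][0][v-s:v+s,u-s:u+s],(390,290),interpolation=cv2.INTER_CUBIC)
g=np.vstack([np.hstack([c("scene",213,194),c("scene",357,208)]),np.hstack([c("top",362,235),c("top",213,232)])])
save("crop.png",cv2.convertScaleAbs(g,alpha=1.5))
E
```

```text
scene blue 1393 ztop 0.123 rect [ 0.491 -0.25 ] [0.052 0.174] 65.0 [[0.4009999930858612, -0.2370000034570694], [0.5590000152587891, -0.3109999895095825], [0.5809999704360962, -0.2630000114440918], [0.4230000078678131, -0.1889999955892563]]
scene blueS 485 ztop 0.084 rect [ 0.434 -0.618] [0.127 0.034] 9.3 [[0.36899998784065247, -0.6110000014305115], [0.37400001287460327, -0.6449999809265137], [0.5, -0.625], [0.49399998784065247, -0.5910000205039978]]
scene green 897 ztop 0.114 rect [0.492 0.248] [0.051 0.147] 39.3 [[0.4259999990463257, 0.289000004529953], [0.5189999938011169, 0.17499999701976776], [0.5580000281333923, 0.2070000022649765], [0.4650000035762787, 0.32100000977516174]]
scene greenL 899 ztop 0.109 rect [0.524 0.633] [0.05  0.145] 34.2 [[0.46299999952316284, 0.6790000200271606], [0.5440000295639038, 0.5590000152587891], [0.5849999785423279, 0.5870000123977661], [0.5040000081062317, 0.7070000171661377]]
top blue 1005 ztop 0.124 rect [ 0.49  -0.248] [0.046 0.17 ] 65.0 [[0.40299999713897705, -0.2329999953508377], [0.5569999814033508, -0.3050000071525574], [0.5770000219345093, -
[... 155 characters left out ...]
050000190734863], [0.37700000405311584, -0.6399999856948853], [0.492000013589859, -0.6230000257492065], [0.4869999885559082, -0.5870000123977661]]
top green 813 ztop 0.114 rect [0.492 0.251] [0.047 0.141] 38.2 [[0.4300000071525574, 0.2919999957084656], [0.5180000066757202, 0.1809999942779541], [0.5540000200271606, 0.20999999344348907], [0.46700000762939453, 0.32100000977516174]]
top greenL 1062 ztop 0.109 rect [0.523 0.638] [0.047 0.142] 33.1 [[0.4650000035762787, 0.6840000152587891], [0.5419999957084656, 0.5649999976158142], [0.5820000171661377, 0.5910000205039978], [0.5040000081062317, 0.7099999785423279]]
mug [ 0.648 -0.011  0.085]
bowl [ 0.536 -0.016  0.057]
beaker [ 0.4   -0.017  0.091]
```

View pics/crop.png

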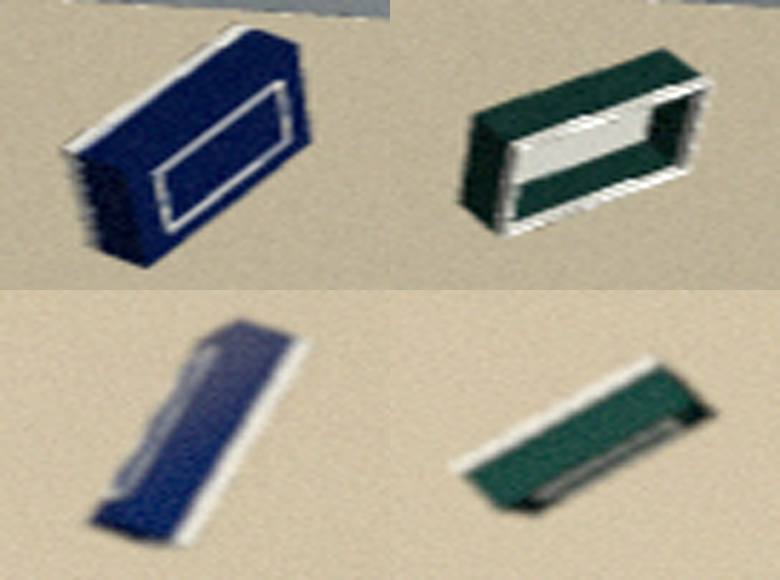

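Both targets are confirmed. The blue one is 170 mm long with its top at about 0.12 and its mouth facing (-0.42,-0.91). The green one on the mat is 141 mm long with its mouth facing (0.78,0.62). I'll start with green, approaching from its bottom side with the open fingers spread along its length so that it doesn't turn.

```bash
python3 -m handwheel '[[[-0.0323,-0.0197,0,0],[-0.0323,-0.0197,0,0],[-0.0323,-0.0197,0,0],[-0.0323,-0.0197,0,0],[-0.0323,-0.0197,0,0]]]'
python3 -m handwheel '[[[-0.0323,-0.0197,0,0],[-0.0323,-0.0197,0,0],[-0.0323,-0.0197,0,0],[-0.0323,-0.0197,0,0],[-0.0323,-0.0197,0,0]]]'
python3 -m handwheel '[[[0,0,0,-0.118],[0,0,0,-0.118],[0,0,0,-0.118],[0,0,0,-0.118],[0,0,0,-0.118]]]'
python3 -m handwheel '[[[0,0,0,-0.118],[0,0,0,-0.118],[0,0,0,-0.118],[0,0,0,-0.118],[0,0,0,0]]]'
python3 - <<'E'
from h import *
s=env.observe();p=np.array(s["position"]);R=np.array(s["tool_rot"]);print(s["time_s"],p,R.round(3),s["ft_force"])
im,d,K,Rc,t=grab("scene");pc=cloud(d,K,Rc,t)
m=(np.linalg.norm(pc[...,:2]-p[:2],axis=-1)<.08)&(pc[...,2]>.13)&(pc[...,2]<.35)
q=(pc[m]-p)@R;print("tip z ahead of tcp",np.percentile(q[:,2],[50,90,95,98,100]).round(3))
e=q[q[:,2]>-.01];print("finger x,y",e[:,0].min(),e[:,0].max(),e[:,1].min(),e[:,1].max(),len(e))
for c,n,a in((np.array([.492,.25]),np.array([.784,.62]),"green"),):
    print(a,"dist along n:",(c-p[:2])@n,"lateral tool y:",(c-p[:2])@R[:2,1],"n in tool",R[:2,:2].T@n)
E
```

```text
time_s: 0.52
position: [0.3217, 0.3544, 0.2128]
tool_rot: [[-0.925, 0.38, -0.0], [0.38, 0.925, -0.0], [0.0, -0.0, -1.0]]
ft_force: [1.0, 0.8, 0.8]
grip_width: 0.0852
time_s: 0.93
position: [0.4337, 0.2016, 0.2129]
tool_rot: [[-0.925, 0.381, -0.0], [0.381, 0.925, -0.0], [0.0, -0.0, -1.0]]
ft_force: [1.5, 1.5, 0.4]
grip_width: 0.0854
time_s: 1.35
position: [0.433, 0.2032, 0.2127]
tool_rot: [[-0.979, -0.203, -0.001], [-0.203, 0.979, -0.0], [0.001, 0.0, -1.0]]
ft_force: [0.3, 0.2, 0.5]
grip_width: 0.0854
time_s: 1.77
position: [0.4329, 0.2033, 0.2128]
tool_rot: [[-0.78, -0.625, -0.001], [-0.625, 0.78, -0.0], [0.001, 0.0, -1.0]]
ft_force: [0.5, -0.2, -0.4]
grip_width: 0.0851
1.7667 [0.43292997 0.20326789 0.21275646] [[-0.78  -0.625 -0.001]
 [-0.625  0.78  -0.   ]
 [ 0.001  0.    -1.   ]] [ 0.51046248 -0.20210267 -0.36385602]
tip z ahead of tcp [-0.101 -0.054 -0.045 -0.039 -0.029]Traceback (most recent call last):
  File "<stdin>", line 6, in <module>
    return umr_minimum(a, axis, None, out, keepdims, initial, where)
ValueError: zero-size array to reduction operation minimum which has no identity
```

```bash
python3 -m handwheel '[[[0,0,0.028,0],[0,0,0.028,0],[0,0,0.028,0],[0,0,0,0]]]'
python3 - <<'E'
from h import *
s=env.observe();p=np.array(s["position"]);R=np.array(s["tool_rot"])
im,d,K,Rc,t=grab("scene")
def px(X):
    c=K@(Rc@X+t);return c[:2]/c[2]
for l in(0,4,17,30):
  for y in (-.05,.05): print(l,y,((px(p+R@np.array([0,y,l/1000]))-[290,120])*5).round())
save("g1.png",cv2.convertScaleAbs(cv2.resize(im[120:240,290:440],None,fx=5,fy=5,interpolation=cv2.INTER_CUBIC),alpha=1.6))
E
```

```text
time_s: 2.15
position: [0.4306, 0.2027, 0.1249]
tool_rot: [[-0.785, -0.619, -0.009], [-0.619, 0.786, -0.002], [0.008, 0.004, -1.0]]
ft_force: [-0.7, 0.7, -0.6]
grip_width: 0.0858
0 -0.05 [216. 323.]
0 0.05 [335. 269.]
4 -0.05 [215. 327.]
4 0.05 [334. 274.]
17 -0.05 [214. 341.]
17 0.05 [332. 287.]
30 -0.05 [213. 355.]
30 0.05 [330. 301.]
```

View pics/g1.png

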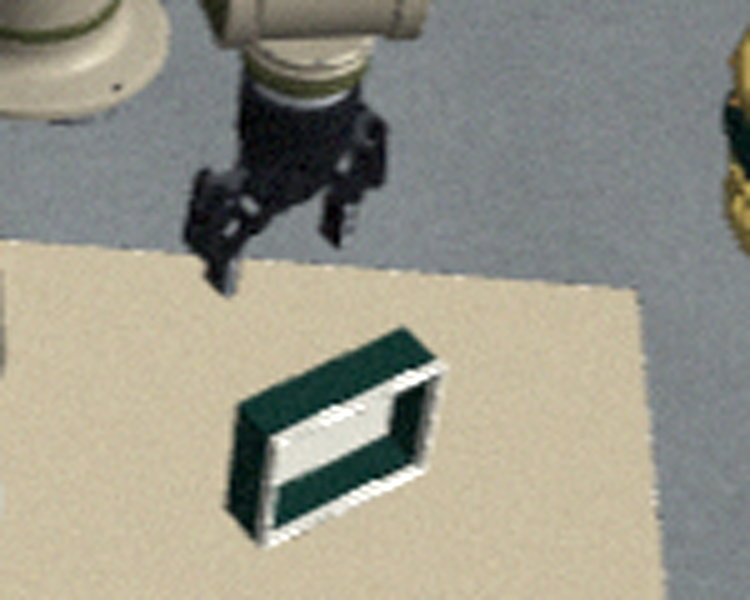

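The fingertips appear at crop (230,295) and (338,245), about 25 px above where they should project. I'll check the tip position from depth with the arm at rest.

```bash
python3 - <<'E'
from h import *
s=env.observe();p=np.array(s["position"]);R=np.array(s["tool_rot"]);print(s["time_s"],p,np.abs(s["qvel"]).max())
for n in("scene","top"):
    im,d,K,Rc,t=grab(n);pc=cloud(d,K,Rc,t);q=(pc-p)@R
    m=(np.abs(q[...,0])<.08)&(np.abs(q[...,1])<.09)&(q[...,2]>-.2)&(q[...,2]<.08)&(im.max(-1)<70)
    e=q[m];print(n,len(e))
    for lo in np.arange(-.12,.06,.01):
        k=e[(e[:,2]>=lo)&(e[:,2]<lo+.01)]
        if len(k): print(round(lo,3),len(k),"x",k[:,0].min().round(3),k[:,0].max().round(3),"y",k[:,1].min().round(3),k[:,1].max().round(3))
    if n=="scene":
        for u,v in((230/5+290,285/5+120),(336/5+290,238/5+120)):
            u=int(u);v=int(v);print(u,v,q[v-2:v+3,u].round(3).tolist(),im[v-2:v+3,u].tolist())
E
```

```text
2.2 [0.43190233 0.20307545 0.1275171 ] 4.591296172298955
scene 1226
-0.12 72 x -0.018 0.015 y -0.077 0.063
-0.11 69 x -0.016 0.015 y -0.077 0.069
-0.1 83 x -0.016 0.014 y -0.079 0.069
-0.09 65 x -0.013 0.014 y -0.082 0.068
-0.08 28 x -0.012 0.011 y -0.07 0.071
-0.07 25 x -0.01 0.013 y -0.063 0.044
-0.06 28 x -0.013 0.015 y -0.06 0.055
-0.05 24 x -0.009 0.012 y -0.062 0.043
-0.04 12 x -0.006 0.012 y -0.054 0.059
0.01 152 x -0.08 -0.052 y -0.076 0.067
0.02 109 x -0.079 -0.051 y -0.075 0.068
0.03 10 x -0.079 -0.056 y -0.075 -0.07
0.04 8 x -0.08 -0.056 y -0.073 -0.07
0.05 14 x -0.08 -0.057 y -0.075 0.064
336 177 [[-0.009, -0.05, -0.05], [-0.004, -0.046, -0.04], [-0.007, -0.048, -0.038], [-0.01, -0.049, -0.037], [0.114, 0.055, 0.121]] [[63, 68, 68], [63, 67, 70], [68, 71, 73], [86, 85, 87], [125, 115, 100]]
357 167 [[-0.004, 0.04, -0.048], [-0.006, 0.039, -0.045], [-0.007, 0.038, -0.042], [-0.002, 0.044, -0.03], [0.122, 0.159, 0.127]] [[12, 8, 6], [13, 11, 13], [7, 4, 11], [7, 3, 5], [65, 67, 68]]
top 118
-0.12 8 x -0.009 0.012 y -0.072 0.062
-0.11 6 x -0.009 0.012 y -0.074 0.059
-0.1 6 x -0.007 0.011 y -0.074 0.067
-0.09 11 x -0.004 0.011 y -0.074 0.054
-0.08 2 x 0.006 0.012 y -0.051 0.059
-0.06 1 x 0.011 0.011 y -0.048 -0.048
0.01 20 x -0.08 -0.055 y -0.07 -0.058
0.02 9 x -0.08 -0.054 y -0.07 -0.058
0.03 2 x -0.055 -0.055 y -0.07 -0.061
0.04 4 x -0.07 -0.054 y -0.07 -0.058
0.05 2 x -0.055 -0.054 y -0.07 -0.065
```

By depth the tips sit about 33 mm behind the reported TCP, whereas the description puts them 4–17 mm ahead of it. The push height depends on this, so I'll settle it with a gentle touch on the mat here, well clear of the dish.

```bash
python3 -m handwheel '[[[0,0,0.025,0],[0,0,0.025,0],[0,0,0.025,0],[0,0,0.02,0],[0,0,0,0]]]'
python3 -m handwheel '[[[0,0,0.005,0],[0,0,0,0],[0,0,0,0]]]'
python3 - <<'E'
from h import *
s=env.observe();p=np.array(s["position"]);R=np.array(s["tool_rot"]);print(s["time_s"],p,s["ft_force"])
im,d,K,Rc,t=grab("scene");pc=cloud(d,K,Rc,t);q=(pc-p)@R
m=(np.abs(q[...,0])<.03)&(np.abs(q[...,1])<.09)&(pc[...,2]>.01)&(pc[...,2]<.2)
print("tip world z",np.percentile(pc[m][:,2],[0,1,3,10]).round(3))
def px(X):
    c=K@(Rc@X+t);return c[:2]/c[2]
for l in(-33,4,17):
  for y in (-.05,.05): print(l,y,((px(p+R@np.array([0,y,l/1000]))-[290,120])*5).round())
save("g2.png",cv2.convertScaleAbs(cv2.resize(im[120:240,290:440],None,fx=5,fy=5,interpolation=cv2.INTER_CUBIC),alpha=1.6))
E
```

```text
time_s: 2.72
position: [0.4326, 0.2032, 0.0328]
tool_rot: [[-0.784, -0.621, -0.003], [-0.621, 0.784, -0.001], [0.002, 0.001, -1.0]]
ft_force: [-0.1, -0.5, -0.3]
grip_width: 0.0852
time_s: 2.97
position: [0.4341, 0.2035, 0.0305]
tool_rot: [[-0.783, -0.622, 0.003], [-0.622, 0.783, 0.0], [-0.002, -0.001, -1.0]]
ft_force: [-0.7, -0.4, 0.1]
grip_width: 0.0854
2.9667 [0.43408061 0.20353549 0.03046463] [-0.65769929 -0.4031206   0.05498731]
tip world z [0.01  0.061 0.07  0.087]
-33 -0.05 [210. 391.]
-33 0.05 [326. 337.]
4 -0.05 [207. 428.]
4 0.05 [321. 374.]
17 -0.05 [205. 441.]
17 0.05 [319. 387.]
```

View pics/g2.png

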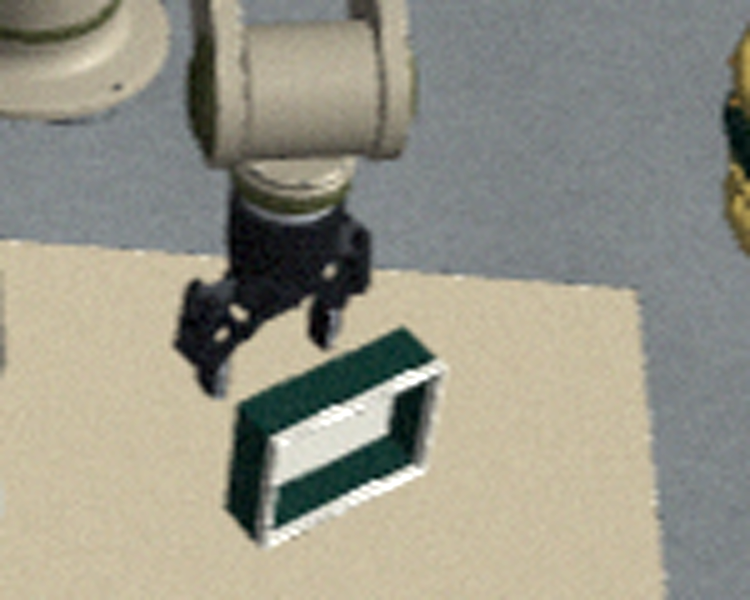

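```bash
python3 -m handwheel '[[[0,0,0.006,0],[0,0,0,0]]]'|grep -E "posi|ft"
python3 -m handwheel '[[[0,0,0.004,0],[0,0,0,0]]]'|grep -E "posi|ft"
python3 -m handwheel '[[[0,0,0.004,0],[0,0,0,0]]]'|grep -E "posi|ft"
python3 -m handwheel '[[[0,0,0.004,0],[0,0,0,0]]]'|grep -E "posi|ft"
python3 -m handwheel '[[[0,0,0.004,0],[0,0,0,0]]]'|grep -E "posi|ft"
```

```text
position: [0.4331, 0.2033, 0.0229]
ft_force: [-0.9, -0.6, -0.1]
position: [0.4328, 0.2033, 0.0185]
ft_force: [0.3, -0.3, 0.9]
position: [0.4329, 0.2033, 0.0144]
ft_force: [-0.3, 0.4, -0.1]
position: [0.4328, 0.2033, 0.0104]
ft_force: [0.6, -0.4, 0.2]
position: [0.4329, 0.2033, 0.0065]
ft_force: [-0.0, 0.4, 0.2]
```

```bash
python3 -m handwheel '[[[0,0,0.005,0],[0,0,0,0]]]'|grep -E "posi|ft"
python3 -m handwheel '[[[0,0,0.005,0],[0,0,0,0]]]'|grep -E "posi|ft"
```

```text
position: [0.4328, 0.2033, 0.0013]
ft_force: [-0.3, -0.2, -0.2]
position: [0.4328, 0.2032, -0.0037]
ft_force: [-0.8, -0.0, -1.7]
```

There is no contact even at TCP z −0.004, so the visual estimate holds: the open tips sit about 30 mm above the reported TCP. I'll raise so that the tips are about 15 mm below green's top edge, which is TCP z ≈ 0.064, then approach.

```bash
python3 -m handwheel '[[[0,0,-0.034,0],[0,0,-0.034,0],[0,0,0,0],[0,0,0,0]]]'|grep -E "posi|ft"
python3 -m handwheel '[[[-0.01,0,0,0],[-0.01,0,0,0],[-0.006,0,0,0],[0,0,0,0]]]'|grep -E "posi|ft"
python3 - <<'E'
from h import *
s=env.observe();p=np.array(s["position"]);R=np.array(s["tool_rot"]);print(s["time_s"],p,s["ft_force"])
im,d,K,Rc,t=grab("scene");pc=cloud(d,K,Rc,t);q=(pc-p)@R
print("center dist",(np.array([.492,.25])-p[:2])@-R[:2,0],"lat",(np.array([.492,.25])-p[:2])@R[:2,1])
save("g3.png",cv2.convertScaleAbs(cv2.resize(im[120:240,290:440],None,fx=5,fy=5,interpolation=cv2.INTER_CUBIC),alpha=1.6))
E
```

```text
position: [0.4338, 0.2035, 0.0662]
ft_force: [-0.8, 0.2, -1.0]
position: [0.4538, 0.2198, 0.064]
ft_force: [-0.3, 0.1, 0.2]
4.85 [0.45376696 0.21982805 0.06402438] [-0.25117954  0.1192539   0.19008722]
center dist 0.04870402992082549 lat -0.00016683193689298964
```

View pics/g3.png

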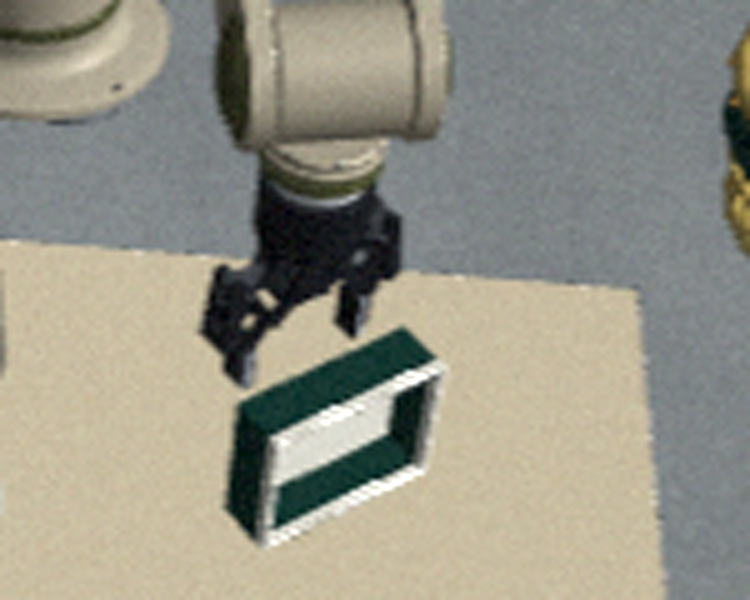

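The tips are about 15 mm short of the dish and close to its top edge, at crop (243,383) and (355,333). I'll lower 8 mm and push gently.

```bash
python3 -m handwheel '[[[0,0,0.008,0],[-0.005,0,0,0],[-0.005,0,0,0],[-0.005,0,0,0],[0,0,0,0]]]'|grep -E "posi|ft"
python3 -m handwheel '[[[-0.005,0,0,0],[-0.005,0,0,0],[-0.005,0,0,0],[-0.005,0,0,0],[-0.005,0,0,0]]]'|grep -E "posi|ft"
python3 - <<'E'
from h import *
s=env.observe();p=np.array(s["position"]);R=np.array(s["tool_rot"]);print(s["time_s"],p,s["ft_force"])
im,d,K,Rc,t=grab("scene")
save("g4.png",cv2.convertScaleAbs(cv2.resize(im[120:240,290:440],None,fx=5,fy=5,interpolation=cv2.INTER_CUBIC),alpha=1.6))
E
```

```text
position: [0.4661, 0.2293, 0.0571]
ft_force: [0.1, -1.0, -0.4]
position: [0.4853, 0.2448, 0.0572]
ft_force: [-1.4, -0.2, 1.0]
5.7333 [0.485337   0.24477289 0.05716049] [-1.42479823 -0.18002852  1.0126037 ]
```

View pics/g4.png

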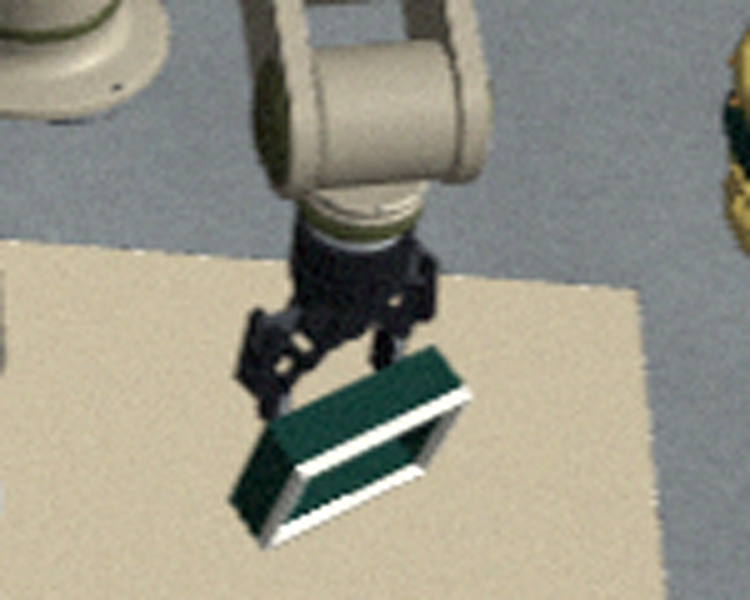

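The dish is tipping cleanly: its foot corner is still at crop (265,545). I'll continue pushing past the balance point, then withdraw and check numerically.

```bash
python3 -m handwheel '[[[-0.006,0,0,0],[-0.006,0,0,0],[-0.006,0,0,0],[-0.006,0,0,0],[-0.006,0,0,0]]]'|grep -E "posi|ft"
python3 -m handwheel '[[[-0.006,0,0,0],[0,0,0,0],[0,0,0,0],[0,0,0,0]]]'|grep -E "posi|ft"
cat > chk.py <<'E'
from h import *
import sys
def chk(n,u0,u1,v0,v1,f=None):
    im,d,K,Rc,t=grab(n);pc=cloud(d,K,Rc,t)
    hsv=cv2.cvtColor(im,cv2.COLOR_RGB2HSV)
    for nm,lo,hi in(("green",(70,90,20),(95,255,255)),("blue",(108,120,20),(130,255,255))):
        m=cv2.inRange(hsv,lo,hi)>0
        m&=(np.abs(pc[...,0]-.47)<.2)&(np.abs(pc[...,1])<.45)
        p=pc[m]
        if len(p)<20: continue
        print(n,nm,len(p),"z 2/50/98%",np.percentile(p[:,2],[2,50,98]).round(3))
        q=p[p[:,2]>np.percentile(p[:,2],98)-.012]; r=cv2.minAreaRect(q[:,:2].astype(np.float32));print("  ",np.round(r[0],3),np.round(r[1],3),round(r[2],1))
    if f: save(f,cv2.convertScaleAbs(cv2.resize(im[v0:v1,u0:u1],None,fx=3,fy=3,interpolation=cv2.INTER_CUBIC),alpha=1.6))
s=env.observe();print(s["time_s"],s["position"])
E
python3 - <<'E'
from chk import *
chk("scene",0,0,0,0)
E
```

```text
position: [0.5089, 0.2635, 0.0569]
ft_force: [0.2, 0.6, -0.1]
position: [0.5128, 0.2667, 0.0569]
ft_force: [-0.1, -0.5, -0.0]
6.5333 [0.51277868 0.26669193 0.05690989]
scene green 988 z 2/50/98% [0.018 0.047 0.054]
   [0.556 0.296] [0.108 0.143] 37.7
scene blue 1039 z 2/50/98% [0.008 0.091 0.123]
   [ 0.494 -0.245] [0.039 0.174] 66.8
```

Green lies flat with its top at about 0.05, centred at (0.556,0.296), as expected. Now I'll lift and cross over to blue's bottom side, above the bystanders.

```bash
python3 -m handwheel '[[[0.01,0,-0.03,0],[0,0,-0.03,0],[0,0,-0.03,0],[0,0,-0.03,0],[0,0,-0.03,0]]]'|grep -E "posi|ft"
python3 -m handwheel '[[[0.019,-0.0255,0,0],[0.0194,-0.0255,0,0],[0.0194,-0.0255,0,0],[0.0194,-0.0255,0,0],[0.0194,-0.0255,0,0]]]'|grep -E "posi|ft"
python3 -m handwheel '[[[0.019,-0.0255,0,0],[0.019,-0.0255,0,0],[0.0194,-0.0255,0,0],[0.0194,-0.0255,0,0],[0.0194,-0.0255,0,0]]]'|grep -E "posi|ft"
python3 -m handwheel '[[[0.0165,-0.0255,0,0],[0.0165,-0.0255,0,0],[0.0165,-0.0255,0,0],[0.0165,-0.0255,0,0],[0,0,0,0]]]'|grep -E "posi|ft"
python3 -m handwheel '[[[0,0,0,-0.116],[0,0,0,-0.116],[0,0,0,-0.116],[0,0,0,-0.116],[0,0,0,0]]]'
cat > rel.py <<'E'
from h import *
s=env.observe();p=np.array(s["position"]);R=np.array(s["tool_rot"])
c=np.array([.490,-.249]);n=np.array([-.424,-.906]);print(s["time_s"],p,"dist along n",(c-p[:2])@n,"shift to centre in tool x,y",R[:2,:2].T@(c-p[:2]),"n in tool",R[:2,:2].T@n,"f",s["ft_force"])
E
python3 rel.py
```

```text
position: [0.5046, 0.2603, 0.2087]
ft_force: [0.5, 0.6, -0.6]
position: [0.5083, 0.0992, 0.2072]
ft_force: [0.3, 0.3, -0.7]
position: [0.5122, -0.0606, 0.2072]
ft_force: [1.2, 0.6, 0.4]
position: [0.5244, -0.1846, 0.2066]
ft_force: [0.4, 0.9, -0.5]
time_s: 8.67
position: [0.5588, -0.0885, 0.1994]
tool_rot: [[-0.543, -0.839, -0.029], [-0.836, 0.544, -0.075], [0.079, -0.017, -0.997]]
ft_force: [-0.2, 0.5, 0.2]
grip_width: 0.0852
8.6667 [ 0.5587505  -0.08853668  0.19939578] dist along n 0.1745299809536864 shift to centre in tool x,y [ 0.17148039 -0.02954675] n in tool [ 0.98766183 -0.13676371] f [-0.1560165   0.45520891  0.22397881]
```

The tool drifted and tilted during that turn, so a joint limit is likely.

```bash
python3 -c "
from rig import env
s=env.observe();print(s['q'],s['position'],s['tool_rot'],s['qvel'])"
```

```text
[ -18.70765303   24.49988577   72.42382129   -4.63741109   83.29167707
 -165.18122004] [ 0.5587505  -0.08853668  0.19939578] [[-0.54314415 -0.83914046 -0.02894349]
 [-0.83594781  0.54366365 -0.07497397]
 [ 0.07864922 -0.01652643 -0.99676536]] [-4.66916647 -0.47918054 -0.0568453   0.13883935  0.08811052 -0.03036203]
```

Joint 6 is at −165°, its limit. The half-turned orientation is equivalent, so I'll turn the other way and see whether the tilt clears.

```bash
for i in 1; do python3 -m handwheel '[[[0,0,0,0.12],[0,0,0,0.12],[0,0,0,0.12],[0,0,0,0.12],[0,0,0,0]]]'; done
python3 rel.py
```

```text
time_s: 9.08
position: [0.5581, -0.0934, 0.2]
tool_rot: [[-0.876, -0.482, -0.028], [-0.479, 0.874, -0.075], [0.061, -0.052, -0.997]]
ft_force: [0.2, 0.4, 0.5]
grip_width: 0.0854
9.0833 [ 0.55807779 -0.09343449  0.20004165] dist along n 0.1698073343068068 shift to centre in tool x,y [ 0.13416462 -0.10319131] n in tool [ 0.80545826 -0.58770268] f [0.1766826  0.36915436 0.49977389]
```

The 4.6° tilt persists, since rows can't correct it. It leans the tips toward the push direction with almost no sideways component, so it does no harm. I'll continue the turn.

```bash
python3 -m handwheel '[[[0,0,0,0.12],[0,0,0,0.12],[0,0,0,0.12],[0,0,0,0.12],[0,0,0,0.12]]]'|grep posi
python3 -m handwheel '[[[0,0,0,0.12],[0,0,0,0.12],[0,0,0,0.12],[0,0,0,0.12],[0,0,0,0.12]]]'|grep posi
python3 -m handwheel '[[[0,0,0,0.12],[0,0,0,0.12],[0,0,0,0.12],[0,0,0,0.12],[0,0,0,0.12]]]'|grep posi
python3 -m handwheel '[[[0,0,0,0.12],[0,0,0,0.12],[0,0,0,0.12],[0,0,0,0.12],[0,0,0,0.11]]]'|grep posi
python3 -m handwheel '[[[0,0,0,0],[0,0,0,0]]]'
cat > rel.py <<'E'
from h import *
s=env.observe();p=np.array(s["position"]);R=np.array(s["tool_rot"])
c=np.array([.490,-.249]);n=np.array([-.424,-.906]);l=np.array([.906,-.424])
d=c-p[:2];print(s["time_s"],p,"along n %.4f along length %.4f"%(d@n,d@l),"f",s["ft_force"])
tgt=np.array([*(c-.075*n),.127]);print("to standoff z.127 in tool",R.T@(tgt-p)); print("n in tool",R.T@[*n,0],"down",R.T@[0,0,-1])
E
python3 rel.py
```

```text
position: [0.5581, -0.0936, 0.2001]
position: [0.5581, -0.0936, 0.2001]
position: [0.5581, -0.0936, 0.2001]
position: [0.5581, -0.0936, 0.2]
time_s: 10.92
position: [0.5582, -0.0937, 0.2]
tool_rot: [[0.301, 0.953, -0.028], [0.95, -0.302, -0.075], [-0.08, -0.004, -0.997]]
ft_force: [0.6, 0.1, 0.9]
grip_width: 0.0855
10.9167 [ 0.55822258 -0.09366549  0.20003125] along n 0.1697 along length 0.0041 f [0.55690008 0.08081539 0.93960443]
to standoff z.127 in tool [-0.08811711 -0.00801287  0.08042008]
n in tool [-0.98849722 -0.13047432  0.08038473] down [0.08049898 0.00421632 0.99674577]
```

```bash
python3 -m handwheel '[[[0,0,0,0.065],[0,0,0,0.066],[0,0,0,0]]]'|grep posi
python3 -m handwheel '[[[-0.0237,0.001,0.002,0],[-0.0237,0.001,0.002,0],[-0.0237,0.001,0.002,0],[-0.0237,0.001,0.002,0],[0,0,0,0]]]'|grep posi
python3 -m handwheel '[[[0.0017,0,0.0217,0],[0.0017,0,0.0217,0],[0.0017,0,0.0217,0],[0,0,0,0]]]'|grep posi
python3 -m handwheel '[[[0.0017,0,0.0217,0],[0.0017,0,0.0217,0],[0.0017,0,0.0217,0],[0,0,0,0],[0,0,0,0]]]'
python3 rel.py
python3 - <<'E'
from h import *
s=env.observe();p=np.array(s["position"]);R=np.array(s["tool_rot"])
im,d,K,Rc,t=grab("scene");pc=cloud(d,K,Rc,t);q=(pc-p)@R
m=(np.abs(q[...,0])<.03)&(np.abs(q[...,1])<.09)&(q[...,2]>-.06)&(pc[...,2]>.05);e=q[m]
print("tips l",np.percentile(e[:,2],[100,97,90]),"x",e[:,0].min(),e[:,0].max(),"y",e[:,1].min(),e[:,1].max())
save("b1.png",cv2.convertScaleAbs(cv2.resize(im[110:240,150:300],None,fx=4.5,fy=4.5,interpolation=cv2.INTER_CUBIC),alpha=1.6))
E
```

```text
position: [0.5583, -0.0937, 0.2]
position: [0.52, -0.1844, 0.1997]
position: [0.52, -0.1804, 0.1307]
time_s: 12.33
position: [0.5222, -0.1819, 0.0697]
tool_rot: [[0.426, 0.904, -0.029], [0.901, -0.427, -0.075], [-0.08, 0.006, -0.997]]
ft_force: [0.1, 0.0, -0.6]
grip_width: 0.0855
12.3333 [ 0.52222906 -0.18193029  0.06973957] along n 0.0744 along length -0.0008 f [ 0.05750761  0.04431607 -0.55504435]
to standoff z.127 in tool [-0.00399054 -0.00040333 -0.05712818]
n in tool [-0.99706453  0.00315993  0.0804011 ] down [ 0.08035551 -0.00629297  0.9967464 ]
tips l [-0.02801126 -0.03355245 -0.03575516] x -0.01309473672665345 0.010177313565423231 y -0.047198672831900164 0.06055663482877336
```

View pics/b1.png

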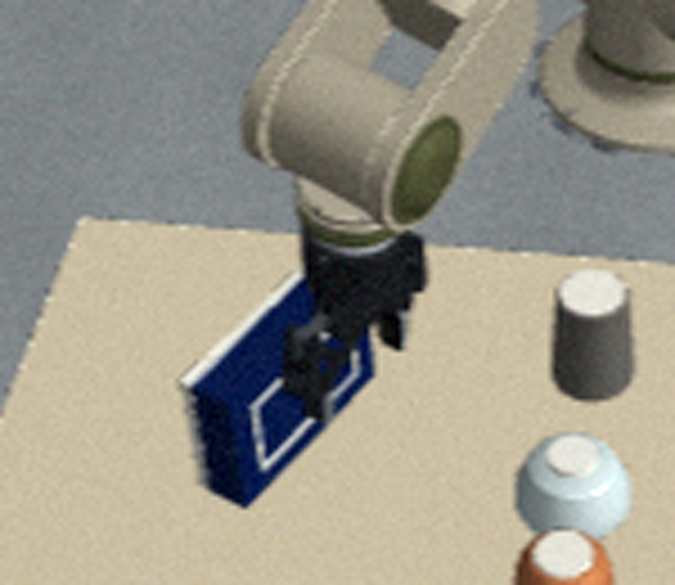

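The fingers are centred about 40 mm off blue's bottom face, with tips at z ≈ 0.10 against a top at 0.119. Now I'll push it in the same way.

```bash
python3 -m handwheel '[[[-0.01,0,0.0008,0],[-0.01,0,0.0008,0],[-0.01,0,0.0008,0],[-0.005,0,0.0004,0],[-0.005,0,0.0004,0]]]'|grep -E "posi|ft"
python3 -m handwheel '[[[-0.005,0,0.0004,0],[-0.005,0,0.0004,0],[-0.005,0,0.0004,0],[-0.005,0,0.0004,0],[-0.005,0,0.0004,0]]]'|grep -E "posi|ft"
python3 - <<'E'
from chk import *
chk("top",0,0,0,0)
chk("scene",150,300,110,240,"b2.png")
E
```

```text
position: [0.5043, -0.2195, 0.0695]
ft_force: [0.9, 0.0, -0.3]
position: [0.4938, -0.2414, 0.0692]
ft_force: [0.6, 0.9, 1.1]
13.2167 [ 0.49384968 -0.24139751  0.06915861]
top green 743 z 2/50/98% [0.043 0.049 0.055]
   [0.458 0.196] [0.391 0.14 ] 46.4
scene green 976 z 2/50/98% [0.019 0.048 0.054]
   [0.556 0.296] [0.11  0.145] 38.1
scene blue 881 z 2/50/98% [0.016 0.07  0.129]
   [ 0.51  -0.257] [0.082 0.144] 36.7
```

View pics/b2.png

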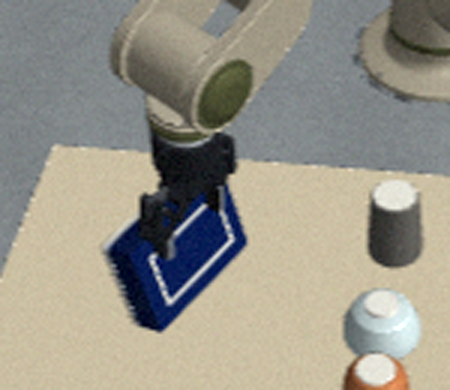

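Blue is tipping about its mouth edge without turning. I'll continue past the balance point.

```bash
python3 -m handwheel '[[[-0.006,0,0.0005,0],[-0.006,0,0.0005,0],[-0.006,0,0.0005,0],[-0.006,0,0.0005,0],[-0.006,0,0.0005,0]]]'|grep -E "posi|ft"
python3 -m handwheel '[[[-0.006,0,0.0005,0],[-0.006,0,0.0005,0],[0,0,0,0],[0,0,0,0],[0,0,0,0]]]'|grep -E "posi|ft"
python3 -m handwheel '[[[0,0,-0.03,0],[0,0,-0.04,0],[0,0,-0.04,0],[0.03,0,-0.02,0],[0.03,0,0,0]]]'|grep -E "posi|ft"
python3 -m handwheel '[[[0.04,0,0,0],[0.04,0,0,0],[0.04,0,0,0],[0,0,0,0],[0,0,0,0]]]'|grep -E "posi|ft"
python3 - <<'E'
from chk import *
chk("top",0,0,0,0)
chk("scene",130,397,110,290,"end.png")
E
```

```text
position: [0.4806, -0.2689, 0.0689]
ft_force: [-0.3, -0.6, 0.7]
position: [0.4759, -0.279, 0.069]
ft_force: [0.0, -1.2, 1.0]
position: [0.507, -0.2158, 0.199]
ft_force: [1.0, -0.8, -0.6]
position: [0.557, -0.1052, 0.1838]
ft_force: [0.7, -0.1, 0.3]
14.9833 [ 0.55704092 -0.10515561  0.18382057]
top green 738 z 2/50/98% [0.043 0.049 0.055]
   [0.505 0.151] [0.453 0.173] 74.0
top blue 1086 z 2/50/98% [0.044 0.049 0.055]
   [ 0.46  -0.199] [0.405 0.185] 88.1
scene green 985 z 2/50/98% [0.018 0.047 0.054]
   [0.556 0.296] [0.106 0.143] 38.0
scene blue 1205 z 2/50/98% [0.018 0.047 0.055]
   [ 0.457 -0.324] [0.12  0.175] 65.3
```

View pics/end.png

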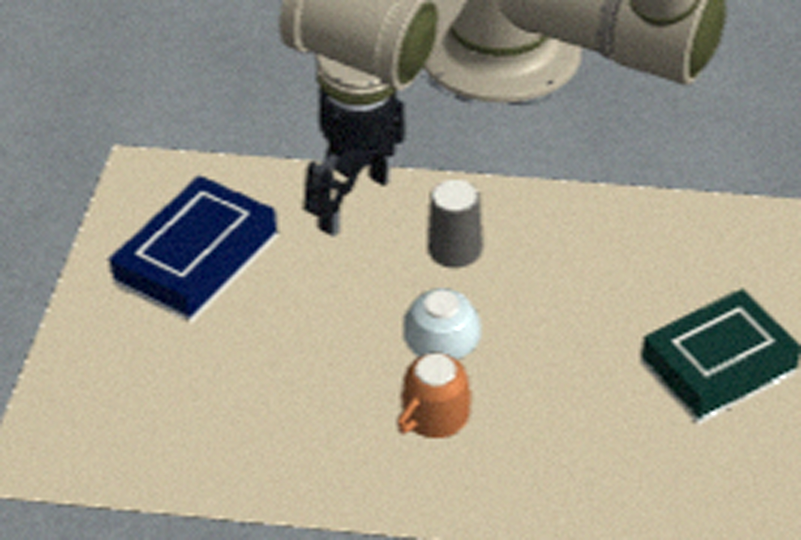

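Both dishes lie flat and mouth down, with their foot rings facing up at (193,233) and (723,342). The mug, bowl and beaker haven't moved, and the arm is clear of everything. Handing in.

```bash
python3 -c "
from rig import env
print(env.close_job())"
```

```text
the job is handed in; nothing more can be done
None
```

I pushed both dishes over with the open fingertips just below their top edges, green first and then blue, and handed the job in at about 15 s.

**Last checks:** both dishes lie flat, mouth down and foot ring up, with their tops at about 0.05 m.

| Dish | Centre (m) | Pure-tip prediction (m) |
|---|---|---|
| green | (0.556, 0.296) | (0.551, 0.297) |
| blue | (0.457, −0.324) | (0.456, −0.321) |

Neither dish slid or turned noticeably. The mug, bowl and beaker look undisturbed in the final picture, and the arm is clear of everything. The wrist forces I read stayed under 2 N.

**Disagreements and problems:**
- **Fingertip position:** the open tips sat about 30 mm behind the reported TCP, not ahead of it as described. Depth showed this, and lowering the TCP to z −0.004 without touching the mat confirmed it, so I set the push heights from the camera.
- **Joint 6 limit:** while turning for blue, joint 6 ran into its range stop. This shifted the tool and left it tilted about 4.6°. I turned the other way instead and pushed with that tilt. I don't know whether the stop counts as passing the joint's range; it read −165.18° against a limit of −165.26°.
- **Top-view rectangles:** in the last two checks the top view gave oversized rectangles for the dishes because the colour mask caught other pixels. I relied on its heights and on the scene view for positions.

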